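# Snap the ingredient tub's lid shut all round

## Robot

A 6-joint arm with a two-finger parallel gripper is mounted at the origin on the work surface. World frame = base frame: x ahead of the robot, y to its left, z up, the work surface at z = 0. Lengths are in m, angles in rad, forces in N, time in s.
With the tool pointing down it reaches from about 0.35 to 0.975 m from the base axis. Payload 17.4 kg.
Tool frame: the origin (TCP) lies midway between the tips of the shut fingers; the grasp point (between the pads) lies 19 mm behind it (manip.grasp_offset is the distance from the TCP to the grasp point, in m); z points along the fingers, y is the direction in which the jaws open and shut (so a half turn about z gives the same grasp; the last joint's range is limited). The gripper opens to 85 mm and grips with 20 to 120 N. Pads are 22 mm wide; open, the fingers measure 114 mm over their backs; the gripper's body (76 mm by 85 mm) begins 54 mm behind the grasp point. The pads swing forward as they close: fully open they stand 13 mm farther back than shut.
Start: joints at [1.08, 0.116, 1.442, -0, 1.584, -0.038], TCP at [0.295, 0.607, 0.231] pointing down, gripper open.
Joint ranges: [-2.83, 2.83], [-0.83, 2.19], [0.07, 2.5], [-1.14, 4.28], [0.01, 3], [-2.97, 2.97]. Speed limits (rad/s): [1.89, 1.89, 2.22, 3.14, 3.14, 3.14].

## Interface

Orientations are given as a unit quaternion [x, y, z, w].
In Python, from cell import manip, eyes, spotter gives the robot as it stands.
- The arm moves only by the shell command python3 -m creep 'ROWS' [FORCE]. ROWS is JSON, one flat list of numbers, 7 for each row, row after row: the shift along the world's x, y, z in cm, then the turn, a rotation vector about the world's x, y, z in degrees, then the closure, from 0 (fully open) to 1 (shut). In form: [x, y, z, ax, ay, az, claw, x, y, z, ax, ay, az, claw, ...]. A call has 1 to 20 rows; each row shifts and turns the commanded pose from where the row before left it; what a row does not reach is not made up. A row lasts 1/10 s, in which the tool goes at most 50 mm and 8.59 degrees, less where a joint would pass 70% of its speed; a pose out of reach is approached as far as the arm can. A call with a gripper value outside its range is refused whole. The fingers move at their own pace and stop on an object; FORCE is the grip in N (left out, the last holds). Time passes only in rows, so rows that do not move let the fingers close. It gives the time, the measured TCP pose, the force and the opening at its end, in the units of the state.
- manip.read_state(): the state, without advancing time (a new reading comes with each control period).
- eyes.camera(name): name is "scene" or "top" or "wrist"; returns a dict with "img" (420x560x3 uint8, blue, green, red), "fx", "fy", "cx", "cy" (pixels), "k1" (the pictures are not rectified: a ray, as slopes to the right and down, at radius r is drawn at 1 + k1 r^2 times it, then the intrinsics apply), "rvec" (rotation vector, rad) and "tvec" (3), from world to camera coordinates, as OpenCV has them; the wrist camera has in their place "tool_from_camera" (4x4, takes a point from camera to tool coordinates, whose origin is the TCP and whose axes are the flange's). Camera axes: x right, y down, z forward; pixel columns grow to the right and rows downward; lengths in m; the calibration is good to about 2 mm. A picture is of the moment at which its call begins: read the wrist's pose just before it. There is no depth.
- manip.hand_in(): hands the job in, once; it reports no verdict.
Trained networks look in the newest picture that a camera, given by its name, has taken for a name from the list of things; names that differ only in an ending like _2 or _b are one class to them, and where a whole thing is asked for, a point or a joint stands for the part that bears it (a point fixed in the world has none). Each returns a list of dicts, best first, with "conf" (0 to 1); they miss things now and then, are a little off and sometimes report something else, mostly with a low value. They report only what shows in the picture. A call takes as long as a camera call. They do not tell look-alikes from the thing itself.
- spotter.silhouettes(thing, camera): "mask" (420x560 bool, what is visible of it) and "position" ([column, row] in pixels, amid what is visible of it).
The state is a dict: "time": time; "qpos": joint angles; "dq": joint speeds; "joint_torque": joint torques, N m; "ee_pos": TCP position; "tool_rot": TCP orientation; "ft_force": force on the tool from outside, world axes, zero at the start; "ft_torque": the same for the moment, N m; "grip_width": finger opening in m.
Only numpy, scipy, OpenCV 4.12 (cv2) and the standard library are available. Lean on these libraries where they do the work, as an engineer would, in place of code of your own. Each camera call takes 0.05 s, during which the arm holds its last target. There are 200 camera calls.

## Task

Snap the lid of the oblong ingredient tub shut: with a fingertip press down its four raised rim sections one after the other, beginning at the short end with the pull tab and going round clockwise as seen from above, until each one clicks down level with the lid's corners. Only press: do not pick up or tip the tub or shove it along the bench, and leave everything else on the bench where it stands.

Things in the scene. Friction and masses are not known exactly. Their poses are not given: they have to be found in the camera images.
- tub: oblong off-white tub, pale grey snap lid, loose, 1.4 to 2.1 kg: lid 164 mm (x axis) by 124 mm (y), origin at the centre of the underside, z up, +x to the short end with the pull tab. Sunken middle panel (112 x 72 mm, top at 68 mm), fixed corner blocks (24 x 24 mm, top at 78 mm), between them 4 raised rim sections. Clockwise from above: rim_tab (+x), rim_right (-y), rim_plain (-x), rim_left (+y).
- rim_tab_top (a point): centre of the top face of the rim section of the short end with the pull tab, 72 mm long, at +70 mm on the tub's x axis; the flat tab (30 mm wide) sticks out 21 mm beyond it; the face is level, 86 mm above the table when raised and 78 mm when shut; the section is 24 mm wide and this point is on the middle of that width. z axis up; x axis points outward from the tub.
- rim_right_top (a point): centre of the top face of the rim section of one long side, 112 mm long, at -50 mm on the tub's y axis; the face is level, 86 mm above the table when raised and 78 mm when shut; the section is 24 mm wide and this point is on the middle of that width. z axis up; x axis points outward from the tub.
- rim_plain_top (a point): centre of the top face of the rim section of the short end without a tab, 72 mm long, at -70 mm on the tub's x axis; the face is level, 86 mm above the table when raised and 78 mm when shut; the section is 24 mm wide and this point is on the middle of that width. z axis up; x axis points outward from the tub.
- rim_left_top (a point): centre of the top face of the rim section of the other long side, 112 mm long, at +50 mm on the tub's y axis; the face is level, 86 mm above the table when raised and 78 mm when shut; the section is 24 mm wide and this point is on the middle of that width. z axis up; x axis points outward from the tub.
- rim_tab (a joint): how far the rim section 'rim_tab' (short end with the tab) has been pressed down, m: 0 = fully raised, 0.008 = clicked shut. Its spring flips over: it resists with up to 8 N, weakening to nothing near 0.0045, beyond which it snaps down by itself and stays; let go before that, it springs back up.
- rim_right (a joint): how far the rim section 'rim_right' (long side at -y of the tub) has been pressed down, m: 0 = fully raised, 0.008 = clicked shut. Its spring flips over: it resists with up to 8 N, weakening to nothing near 0.0045, beyond which it snaps down by itself and stays; let go before that, it springs back up.
- rim_plain (a joint): how far the rim section 'rim_plain' (short end without tab) has been pressed down, m: 0 = fully raised, 0.008 = clicked shut. Its spring flips over: it resists with up to 8 N, weakening to nothing near 0.0045, beyond which it snaps down by itself and stays; let go before that, it springs back up.
- rim_left (a joint): how far the rim section 'rim_left' (long side at +y of the tub) has been pressed down, m: 0 = fully raised, 0.008 = clicked shut. Its spring flips over: it resists with up to 8 N, weakening to nothing near 0.0045, beyond which it snaps down by itself and stays; let go before that, it springs back up.
- jar: bystander: amber glass jar with steel cap, 48 mm across, 80 mm high, close to a long side of the tub, origin under its centre
- stamp: bystander: round wooden biscuit stamp with a knob, 60 mm across, 46 mm high, beyond the tub's plain short end, origin under its centre
- nozzle: bystander: small steel icing nozzle standing on its wide end, 32 mm across, 45 mm high, close to the other long side of the tub, origin under its centre
- round_tub: bystander, does not move: round off-white tub with its lid already on, 122 mm across, 72 mm high, on the right of the bench, origin under its centre
- scraper: bystander: dough scraper lying flat on the left, steel blade 75 x 115 mm, black round handle, 20 mm high, origin under its middle
Not all that is in view belongs to the job. What is shaped like the tub but pink or turquoise is not meant.

How it is judged:
On the way, in this order (a step that is already met when the one before it is completed fails the run):
1. the section at the pull-tab end is clicked shut first (value of joint rim_tab above 0.0065 m), for 0.1 s.
2. then the next section clockwise (the tub's -y long side) (value of joint rim_right above 0.0065 m), for 0.1 s.
3. then the short end without a tab (value of joint rim_plain above 0.0065 m), for 0.1 s.
4. then the last long side (+y) (value of joint rim_left above 0.0065 m), for 0.1 s.
At the end, for the whole second after the job is handed in: all four rim sections are pressed at least 6.5 of their 8 mm, the tub stands flat and at rest on the bench, within 40 mm of where it began (value of joint each of rim_tab, rim_right, rim_plain, rim_left above 0.0065 m and height (world z) of tub below 0.006 m and angle between tub's own z axis and vertical below 0.05 rad and distance of tub from where it was at the start of the episode below 0.04 m and linear speed of tub below 0.02 m/s); the robot touches nothing.
It fails at once if the tub is lifted (15 mm) or tipped (0.2 rad) (height (world z) of tub above 0.015 m or angle between tub's own z axis and vertical above 0.2 rad).
It fails at once if the tub is shoved more than 40 mm along the bench (distance of tub from where it was at the start of the episode above 0.04 m).
It fails at once if another thing on the bench is moved or picked up (40 mm) (distance of any of jar, stamp, nozzle, scraper from where it was at the start of the episode above 0.04 m).
It also fails if it takes over 43 s, if anything falls off the work surface, if the arm or the gripper's body presses on something with over 40 N, if the wrist force passes 120 N, or if a joint passes its speed limit or range.

## Working session

There is one attempt and no reset: what is moved stays moved. The work goes in short steps, Python scripts to look and compute and a shell command to move; the robot and the scene stay as the last step left them, time stands still between calls to the robot, and variables do not carry over. Pictures are saved under pics/ and viewed, about 8 in all and at most 12, crops included, and the job is handed in when it is done.

```bash
mkdir -p pics; cat > h.py <<'E'
import numpy as np, cv2
from cell import manip, eyes, spotter
from scipy.spatial.transform import Rotation as R
def shot(n,f=None):
    c=eyes.camera(n)
    if f: cv2.imwrite('pics/'+f,c['img'])
    return c
def ray(c,uv,T=None):
    x=(uv[0]-c['cx'])/c['fx'];y=(uv[1]-c['cy'])/c['fy']
    rd=np.hypot(x,y);r=rd
    for _ in range(20): r=rd/(1+c['k1']*r*r)
    s=r/rd if rd>0 else 1
    d=np.array([x*s,y*s,1])
    if T is None:
        Rm=cv2.Rodrigues(np.array(c['rvec'],float))[0]
        return -Rm.T@np.array(c['tvec']).ravel(), Rm.T@d
    return T[:3,3],T[:3,:3]@d
def atz(c,uv,z,T=None):
    o,d=ray(c,uv,T); return o+d*(z-o[2])/d[2]
def proj(c,P,T=None):
    P=np.atleast_2d(P)
    if T is None: Rm=cv2.Rodrigues(np.array(c['rvec'],float))[0]; q=P@Rm.T+np.array(c['tvec']).ravel()
    else: q=(P-T[:3,3])@T[:3,:3]
    x=q[:,0]/q[:,2];y=q[:,1]/q[:,2];k=1+c['k1']*(x*x+y*y)
    return np.c_[c['fx']*x*k+c['cx'],c['fy']*y*k+c['cy']]
def wT(c,s):
    T=np.eye(4);T[:3,:3]=R.from_quat(s['tool_rot']).as_matrix();T[:3,3]=s['ee_pos']
    return T@np.array(c['tool_from_camera'])
E
python3 - <<'E'
from h import *
s=manip.read_state();print(s['time'],s['ee_pos'],s['tool_rot'],s['grip_width'],s['ft_force'])
c=shot('top','top1.png')
for t in ['tub','rim_tab_top','jar','stamp','nozzle','round_tub']:
    for d in spotter.silhouettes(t,'top')[:3]:
        print(t,round(d['conf'],2),d['position'],d['mask'].sum(),atz(c,d['position'],.08).round(3))
d=shot('scene','scene1.png')
E
```

```text
0.0 [0.29519567 0.60679925 0.23054767] [ 2.24448570e-01  9.74485757e-01 -5.70535746e-04 -1.51615350e-04] 0.0852895643641557 [ 0.3486367  -0.553544   -0.08467965]
tub 0.91 [310.0, 211.6] 2299 [ 0.547 -0.11   0.08 ]
tub 0.64 [230.2, 234.8] 2256 [0.482 0.133 0.08 ]
tub 0.59 [349.0, 302.1] 2291 [ 0.271 -0.219  0.08 ]
rim_tab_top 0.74 [222.3, 214.8] 235 [0.544 0.156 0.08 ]
rim_tab_top 0.71 [339.7, 177.8] 283 [ 0.649 -0.205  0.08 ]
rim_tab_top 0.58 [292.3, 222.9] 258 [ 0.514 -0.056  0.08 ]
jar 0.79 [324.3, 248.5] 202 [ 0.434 -0.15   0.08 ]
stamp 0.71 [337.8, 178.7] 281 [ 0.646 -0.199  0.08 ]
nozzle 0.55 [282.5, 188.2] 56 [ 0.621 -0.029  0.08 ]
round_tub 0.9 [417.7, 235.8] 1317 [ 0.465 -0.437  0.08 ]
```

View pics/top1.png

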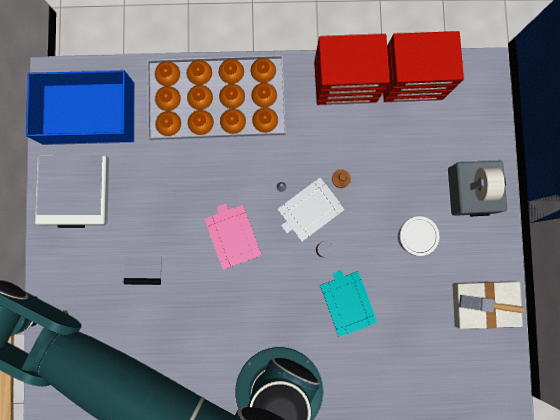

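View pics/scene1.png

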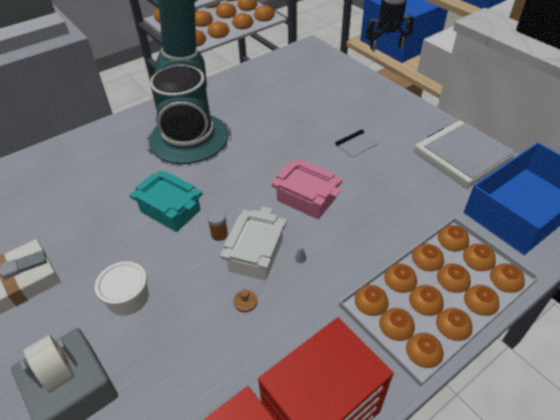

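The target is the off-white tub at top-view pixel (310,211), with its tab to the lower left at (287,232). The jar is at (324,249), the nozzle at (282,187) and the stamp at (341,178). The pink and turquoise tubs are decoys.

```bash
python3 - <<'E'
from h import *
s=manip.read_state();c=shot('wrist');T=wT(c,s)
print(np.array(c['tool_from_camera']).round(3),c['fx'],c['fy'],T.round(3))
t=shot('top')
a=atz(t,(287,232),.086)[:2];b=atz(t,(312,209),.086)[:2];print(a,b,np.degrees(np.arctan2(*(a-b)[::-1])))
print(R.from_quat(s['tool_rot']).as_matrix().round(3))
E
```

```text
[[ 0.001 -0.965 -0.262  0.067]
 [ 1.     0.001 -0.    -0.001]
 [ 0.    -0.262  0.965 -0.143]
 [ 0.     0.     0.     1.   ]] 377.6068922515637 377.6068922515637 [[ 0.437  0.868  0.236  0.234]
 [ 0.899 -0.422 -0.115  0.635]
 [-0.     0.262 -0.965  0.375]
 [ 0.     0.     0.     1.   ]]
[ 0.48604801 -0.0385949 ] [ 0.55401716 -0.1163147 ] 131.17102490030308
[[-0.899  0.437 -0.   ]
 [ 0.437  0.899 -0.   ]
 [ 0.    -0.    -1.   ]]
```

```bash
python3 -m creep '[1.5,-4.5,1,0,0,0,1, 1.5,-4.5,1,0,0,0,1, 1.5,-4.5,1,0,0,0,1, 1.5,-4.5,1,0,0,0,1, 1.5,-4.5,1,0,0,0,1, 1.5,-4.5,1,0,0,0,1, 1.5,-4.5,1,0,0,0,1, 1.5,-4.5,1,0,0,0,1, 1.5,-4.5,0,0,0,0,1, 1.5,-4.5,0,0,0,0,1, 1.5,-4.5,0,0,0,0,1, 1.5,-4.5,0,0,0,0,1, 1.5,-4.5,0,0,0,0,1, 1.5,-4.5,0,0,0,0,1, 1.5,-4.5,0,0,0,0,1]'
```

```text
time: 2.0
ee_pos: [0.5205, -0.0701, 0.3116]
tool_rot: [0.225, 0.974, 0.0, 0.0]
ft_force: [1.0, 0.9, -0.6]
grip_width: -0.0002
```

```bash
python3 -m creep '[0,-1,0,0,0,-7.5,1, 0,-1,0,0,0,-7.5,1, 0,-1,0,0,0,-8,1, 0,0,0,0,0,0,1, 0,0,0,0,0,0,1]'; python3 - <<'E'
from h import *
s=manip.read_state();c=shot('wrist','w1.png');T=wT(c,s);np.savez('w1.npz',T=T)
print(s['ee_pos'],s['ft_force'])
for t in ['tub','rim_tab_top','jar','stamp','nozzle']:
    for d in spotter.silhouettes(t,'wrist')[:2]:
        print(t,round(d['conf'],2),d['position'],d['mask'].sum(),atz(c,d['position'],.08,T).round(3))
E
```

```text
time: 2.5
ee_pos: [0.5203, -0.0979, 0.3114]
tool_rot: [0.413, 0.911, 0.0, 0.0]
ft_force: [0.3, 0.5, 0.4]
grip_width: 0.0002
[ 0.52026526 -0.09790115  0.31135723] [0.2806119  0.53483655 0.4325521 ]
tub 0.89 [302.4, 192.2] 18352 [ 0.549 -0.095  0.08 ]
tub 0.77 [48.4, 103.3] 13764 [ 0.312 -0.19   0.08 ]
rim_tab_top 0.91 [308.8, 131.4] 2547 [ 0.513 -0.046  0.08 ]
rim_tab_top 0.64 [343.7, 214.7] 2579 [ 0.597 -0.085  0.08 ]
jar 0.63 [186.7, 154.8] 2454 [ 0.438 -0.143  0.08 ]
nozzle 0.72 [398.2, 187.7] 592 [ 0.619 -0.028  0.08 ]
```

View pics/w1.png

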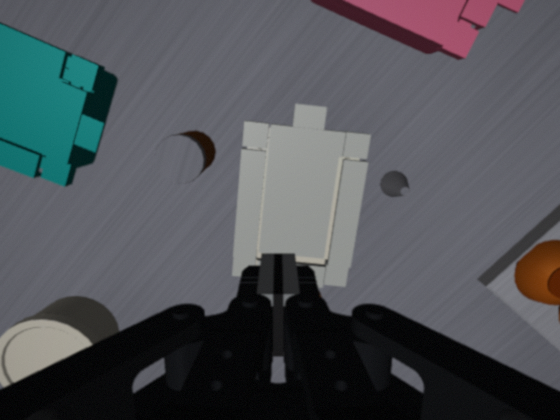

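The view is straight down onto the lid. The tab is at (310,115), the lid corners at about (245,122), (370,135), (233,276) and (346,287), the jar at (186,155) on the tub's +y side and the nozzle at (398,185) on its -y side.

```bash
python3 - <<'E'
from h import *
from scipy.optimize import least_squares
s=manip.read_state();c=shot('wrist');T=wT(c,s)
m=[d for d in spotter.silhouettes('tub','wrist')][0]['mask']
uv=np.array([[245,122],[370,135],[233,276],[346,287],[296,104],[326,107]],float)
L=np.array([[82,62,78],[82,-62,78],[-82,62,78],[-82,-62,78],[103,15,82],[103,-15,82]])/1000
def W(p,L): 
    r=R.from_euler('z',p[2]).as_matrix(); return L@r.T+[p[0],p[1],0]
f=least_squares(lambda p:(proj(c,W(p,L),T)-uv).ravel(),[.55,-.11,2.29],loss='soft_l1')
p=f.x;print(p,np.degrees(p[2]));print((proj(c,W(p,L),T)-uv).round(1).tolist())
np.save('tub.npy',p)
I=c['img'].copy()
ct=m.astype(np.uint8);cs,_=cv2.findContours(ct,0,2);cv2.drawContours(I,cs,-1,(255,0,0),1)
I=cv2.resize(I[70:320,180:440],None,fx=3,fy=3*0.8)
def poly(L,col):
    q=(proj(c,W(p,np.array(L)/1000),T)-[180,70])*[3,2.4]; cv2.polylines(I,[q.astype(int)],True,col,1)
poly([[82,62,78],[82,-62,78],[-82,-62,78],[-82,62,78]],(0,0,255))
for sx,sy,a,b in[(70,0,12,36),(-70,0,12,36),(0,50,56,12),(0,-50,56,12)]:
    poly([[sx+a,sy+b,86],[sx+a,sy-b,86],[sx-a,sy-b,86],[sx-a,sy+b,86]],(0,200,0))
cv2.imwrite('pics/w2.png',I)
P=W(p,np.array([[70,0,86],[0,-50,86],[-70,0,86],[0,50,86]])/1000);print(P.round(4)); print(R.from_quat(s['tool_rot']).as_matrix().round(3)[:,0],s['ee_pos'])
E
```

```text
[ 0.55849691 -0.11133454  2.18875548] 125.40645141718244
[[-0.5, -0.3], [0.9, -0.3], [-0.2, 0.1], [0.1, -0.3], [-0.7, 0.3], [0.6, 0.6]]
[[ 0.5179 -0.0543  0.086 ]
 [ 0.5993 -0.0824  0.086 ]
 [ 0.5991 -0.1684  0.086 ]
 [ 0.5177 -0.1403  0.086 ]]
[-0.658  0.753 -0.   ] [ 0.52032834 -0.09763513  0.31137713]
```

View pics/w2.png

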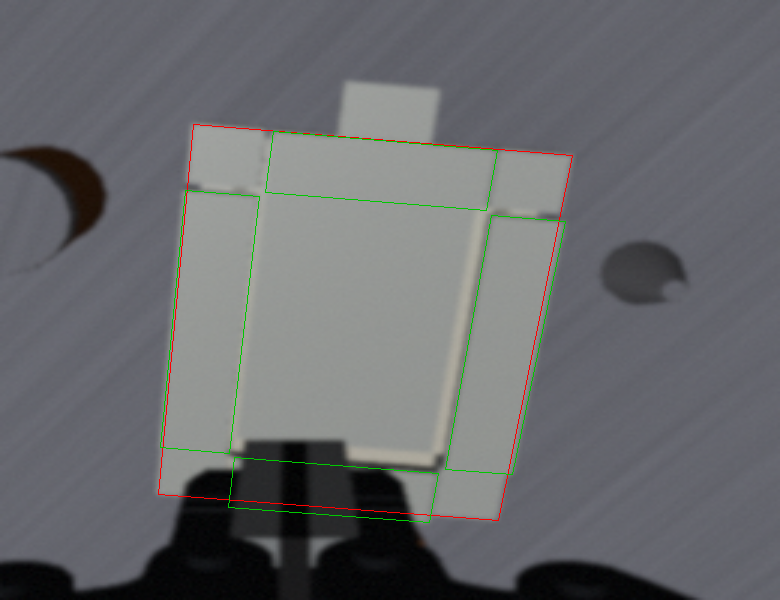

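The overlay fits the lid to about 1 px. Next, turn to align with it and descend over rim_tab.

```bash
python3 -m creep '[-0.2,2.3,-4,0,0,-5.7,1, 0,2,-4,0,0,0,1, 0,0,-4,0,0,0,1, 0,0,-4,0,0,0,1, 0,0,-3.5,0,0,0,1, 0,0,-1.5,0,0,0,1, 0,0,0,0,0,0,1, 0,0,0,0,0,0,1]'
```

```text
time: 3.7
ee_pos: [0.519, -0.0551, 0.1029]
tool_rot: [0.459, 0.888, 0.0, 0.001]
ft_force: [0.6, -0.4, 0.1]
grip_width: -0.0003
```

```bash
python3 -m creep '[0,0,-0.8,0,0,0,1, 0,0,-0.4,0,0,0,1, 0,0,-0.3,0,0,0,1, 0,0,-0.2,0,0,0,1, 0,0,-0.2,0,0,0,1, 0,0,-0.2,0,0,0,1, 0,0,0,0,0,0,1]'
```

```text
time: 4.4
ee_pos: [0.5182, -0.055, 0.0799]
tool_rot: [0.459, 0.888, -0.0, -0.0]
ft_force: [0.4, 0.2, -0.1]
grip_width: 0.0002
```

```bash
python3 -m creep '[0,0,-0.1,0,0,0,1, 0,0,-0.1,0,0,0,1, 0,0,0,0,0,0,1, 0,0,0,0,0,0,1]'
```

```text
time: 4.8
ee_pos: [0.5183, -0.055, 0.0783]
tool_rot: [0.459, 0.888, -0.0, -0.0]
ft_force: [0.8, -1.2, -0.5]
grip_width: -0.0001
```

```bash
python3 -m creep '[0,0,-0.1,0,0,0,1, 0,0,0,0,0,0,1, 0,0,0,0,0,0,1]'
```

```text
time: 5.1
ee_pos: [0.5185, -0.055, 0.078]
tool_rot: [0.459, 0.888, 0.0, 0.0]
ft_force: [-4.0, 0.9, 8.5]
grip_width: -0.0003
```

There is firm contact at 78 mm, so rim_tab is shut. Next is rim_right.

```bash
python3 -m creep '[0,0,2.5,0,0,0,1, 0,0,0,0,0,0,1, 3,-1,0,0,0,0,1, 3,-1,0,0,0,0,1, 2.1,-0.75,0,0,0,0,1, 0,0,0,0,0,0,1, 0,0,-0.8,0,0,0,1, 0,0,-0.4,0,0,0,1, 0,0,0,0,0,0,1]'
```

```text
time: 6.0
ee_pos: [0.5983, -0.0822, 0.0892]
tool_rot: [0.459, 0.888, -0.0, -0.001]
ft_force: [-0.7, 0.3, -0.4]
grip_width: -0.0002
```

```bash
python3 -m creep '[0,0,-0.2,0,0,0,1, 0,0,-0.2,0,0,0,1, 0,0,0,0,0,0,1, 0,0,0,0,0,0,1]'; python3 -m creep '[0,0,-0.2,0,0,0,1, 0,0,-0.2,0,0,0,1, 0,0,-0.2,0,0,0,1, 0,0,-0.2,0,0,0,1, 0,0,0,0,0,0,1, 0,0,0,0,0,0,1]'
```

```text
time: 6.4
ee_pos: [0.5993, -0.0825, 0.0864]
tool_rot: [0.459, 0.888, 0.0, 0.0]
ft_force: [-0.5, 0.5, -0.2]
grip_width: 0.0004
time: 7.0
ee_pos: [0.5993, -0.0826, 0.0782]
tool_rot: [0.459, 0.888, -0.0, 0.0]
ft_force: [0.9, -0.8, 0.6]
grip_width: 0.0002
```

```bash
python3 -m creep '[0,0,-0.1,0,0,0,1, 0,0,0,0,0,0,1, 0,0,0,0,0,0,1]'
```

```text
time: 7.3
ee_pos: [0.5995, -0.0825, 0.078]
tool_rot: [0.459, 0.888, 0.0, 0.0]
ft_force: [-3.3, 1.1, 7.7]
grip_width: -0.0003
```

rim_right shows the same bottoming contact, so it is shut too. Next is rim_plain.

```bash
python3 -m creep '[0,0,2.5,0,0,0,1, 0,0,0,0,0,0,1, 0,-3,0,0,0,0,1, 0,-3,0,0,0,0,1, 0,-2.6,0,0,0,0,1, 0,0,0,0,0,0,1, 0,0,-0.8,0,0,0,1, 0,0,-0.8,0,0,0,1, 0,0,0,0,0,0,1, 0,0,0,0,0,0,1]'; python3 -m creep '[0,0,-0.2,0,0,0,1, 0,0,-0.2,0,0,0,1, 0,0,-0.2,0,0,0,1, 0,0,-0.2,0,0,0,1, 0,0,0,0,0,0,1, 0,0,-0.1,0,0,0,1, 0,0,0,0,0,0,1, 0,0,0,0,0,0,1]'
```

```text
time: 8.3
ee_pos: [0.5991, -0.1678, 0.0862]
tool_rot: [0.459, 0.889, -0.0, -0.0]
ft_force: [-2.7, 0.8, 3.2]
grip_width: -0.0001
time: 9.1
ee_pos: [0.5995, -0.1684, 0.078]
tool_rot: [0.459, 0.888, 0.0, 0.0]
ft_force: [-3.8, 3.0, 9.4]
grip_width: 0.0001
```

Next is rim_left, at a shift of (-8.15, +2.8) cm.

```bash
python3 -m creep '[0,0,2.5,0,0,0,1, 0,0,0,0,0,0,1, -3,1,0,0,0,0,1, -3,1,0,0,0,0,1, -2.15,0.8,0,0,0,0,1, 0,0,0,0,0,0,1, 0,0,-0.8,0,0,0,1, 0,0,-0.8,0,0,0,1, 0,0,0,0,0,0,1, 0,0,0,0,0,0,1]'; python3 -m creep '[0,0,-0.2,0,0,0,1, 0,0,-0.2,0,0,0,1, 0,0,-0.2,0,0,0,1, 0,0,-0.2,0,0,0,1, 0,0,0,0,0,0,1, 0,0,-0.1,0,0,0,1, 0,0,0,0,0,0,1, 0,0,0,0,0,0,1]'
```

```text
time: 10.1
ee_pos: [0.5182, -0.1406, 0.0861]
tool_rot: [0.459, 0.888, -0.0, -0.0]
ft_force: [-2.3, 0.5, 7.2]
grip_width: 0.0003
time: 10.9
ee_pos: [0.5179, -0.1406, 0.078]
tool_rot: [0.459, 0.888, 0.0, 0.0]
ft_force: [-4.7, 1.5, 10.1]
grip_width: -0.0003
```

Now retreat and look.

```bash
python3 -m creep '[0,0,2,0,0,0,1, 0,0,4,0,0,0,1, -1,-1,4,0,0,0,1, -2,-2,4,0,0,0,1, -2,-1,4,0,0,0,1, 0,0,3,0,0,0,1, 0,0,0,0,0,0,1, 0,0,0,0,0,0,1, 0,0,0,0,0,0,1]'; python3 - <<'E'
from h import *
s=manip.read_state();c=shot('wrist');T=wT(c,s);p=np.load('tub.npy')
I=cv2.resize(c['img'],None,fx=1.4,fy=1.4)
r=R.from_euler('z',p[2]).as_matrix()
def poly(L,col):
    q=proj(c,(np.array(L)/1000)@r.T+[p[0],p[1],0],T)*1.4; cv2.polylines(I,[q.astype(int)],True,col,1)
poly([[82,62,78],[82,-62,78],[-82,-62,78],[-82,62,78]],(0,0,255))
cv2.imwrite('pics/w3.png',I)
E
```

```text
time: 11.8
ee_pos: [0.4677, -0.1803, 0.2858]
tool_rot: [0.459, 0.888, -0.0, -0.001]
ft_force: [1.9, -0.6, 0.6]
grip_width: 0.0001
```

View pics/w3.png

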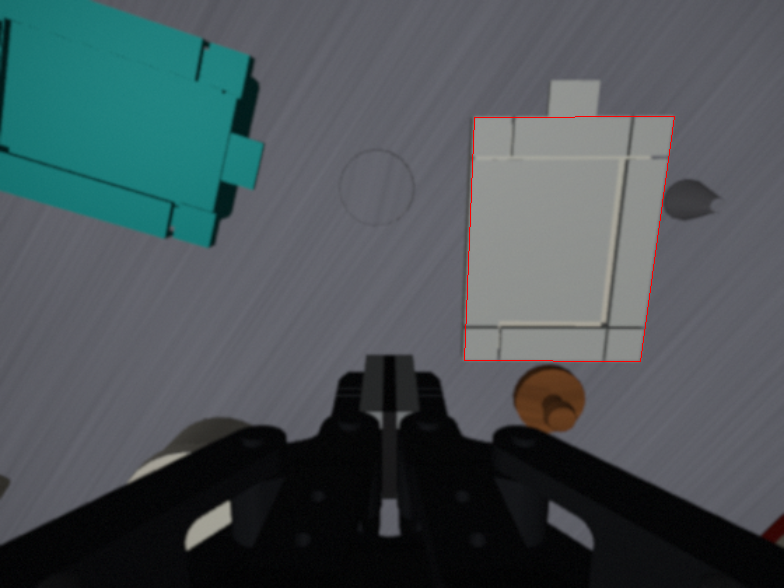

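The lid outline matches the original fit, at (474,117) to (640,360), with every rim section flush with the corner blocks. The jar (377,187), nozzle (690,200) and stamp (550,398) are all still standing in place.

```bash
python3 -c "
from cell import manip
print(manip.hand_in())"
```

```text
the job is handed in; nothing more can be done
None
```

I pressed the four rim sections of the off-white tub shut with the closed fingertips, in the order tab, right, plain, left. I then backed off to about 0.29 m height and handed in at about 12 s of the 43 s allowed.

- **Clicks:** each section ended in firm contact at a TCP height of 78.0 mm, with 8–10 N of vertical force. That is the shut height. The joint values themselves can't be read, so this and the pictures are the evidence.
- **Final picture:** all sections look flush with the corner blocks. The tub outline still lies on its starting fit, so I saw no shift or tilt. The jar, nozzle and stamp are standing where they were. I did not look at the scraper again, but the arm never went near it while low.
- **Disagreements:** none of my checks failed. My first rough yaw from the top camera (131°) was about 6° off the wrist-camera fit (125.4°), and I used the fit.

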